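# Balance a matched pair of gears on the rocking tray

## Robot

A 7-joint arm with a two-finger parallel gripper is mounted at the origin on a cart in front of the work surface, level with it; the furniture and walls round the work are solid. World frame = base frame: x ahead of the robot, y to its left, z up, the work surface at z = 0. Lengths are in m, angles in degrees, forces in N, time in s.
With the tool pointing down it reaches from about 0.35 to 0.9 m from the base axis. Payload 19.9 kg.
Tool frame: the origin (TCP) lies at the very end of the fingers, on their centre line; the grasp point (between the pads) lies 19 mm behind it; z points along the fingers, y is the line along which they close (so a half turn about z gives the same grasp; the last joint's range is limited). The gripper opens to 94 mm and grips with 3 to 60 N. Pads are 16 mm wide; open, the fingers measure 119 mm over their backs; the gripper's body (75 mm by 177 mm) begins 78 mm behind the grasp point.
Start: joints at [70.216, 23.915, -0.59, 92.452, 0.269, 63.638, -3.037], TCP at [0.187, -0.596, 0.205] pointing down, gripper open.
Joint ranges: [-161.28, 161.28], [-22.2, 115.67], [-73.04, 71.86], [3.21, 147.25], [-68.34, 248.33], [10.77, 114.83], [-161.83, 161.83]. Speed limits (degrees/s): [108.29, 108.29, 136.94, 136.94, 172.46, 172.46, 172.46].

## Interface

Orientations are given as [roll, pitch, yaw] about the fixed x, y, z axes, in that order (R = Rz(yaw) Ry(pitch) Rx(roll)).
In Python, from station import get_state, camera, workorder gives the robot as it stands. The module is installed in compiled form; this text tells all that it offers.
- The arm moves only by the tool jog_arm, never from a script. Its argument "commands" is a list that holds one entry, the list of rows, each a list of 7 numbers: the shift along the tool's x, y, z in units of 25 mm (1.0 is 25 mm), then the turn, a rotation vector about the tool's x, y, z in units of 8 degrees (1.0 is 8 degrees), then the finger opening in mm, from 0 to 94. A call has 1 to 5 rows; each row is the pose to reach, as a shift and turn from the pose commanded when the call began, along the tool's axes at that moment; what a row does not reach only later rows make up. A row lasts 1/8 s, in which the tool goes at most 62.5 mm and 10.7 degrees, less where a joint would pass 70% of its speed; a pose out of reach is approached as far as the arm can. A call with a gripper value outside its range is refused whole. The fingers move at their own pace and stop on an object; "newtons" is the grip in N (left out, the last holds). Time passes only in rows, so rows that repeat a pose let the fingers close. It gives the time, the measured TCP pose, the force, the opening and the grip force at its end, in the units of the state.
- get_state(): the state, without advancing time (a new reading comes with each control period).
- camera(name): name is "side" or "top"; returns a dict with "pixels" (400x640x3 uint8, red, green, blue), "depth" (400x640 float32, m along the optical axis (not along the pixel's ray), 0 where there is no reading), "fx", "fy", "cx", "cy" (pixels), "R" (3x3) and "t" (3): a world point X has camera coordinates R X + t. Camera axes: x right, y down, z forward; pixel columns grow to the right and rows downward; lengths in m; the calibration is good to about 2 mm. A picture is of the moment at which its call begins.
- workorder.sign_off(): hands the job in; it is judged then, once.
The state is a dict: "time_s": time; "joint_positions": joint angles; "joint_vel": joint speeds; "joint_torque": joint torques, N m; "position": TCP position; "tool_rot": TCP orientation; "wrist_force": force on the tool from outside, world axes, zero at the start; "ft_torque": the same for the moment, N m; "finger_gap": finger opening in m; "gripper_force": force on a finger pad.
Only numpy, scipy, OpenCV 4.12 (cv2) and the standard library are available. Lean on these libraries where they do the work, as an engineer would, in place of code of your own. Each camera call takes 0.05 s, during which the arm holds its last target. There are 200 camera calls.

## Task

Load the balance tray: take the two toothed gears out of the sloping blue rack and set one flat and centred on each of the tray's two seats, one after the other, gently and without dropping them, so that the tray first tips and then stays level with both gears released. Leave the bearing in the rack, and do not knock the other things on the bench about.

Things in the scene. Friction and masses are not known exactly. Their poses are not given: they have to be found in the camera images.
- gear_a_mid (a point): centre (half-way up) of a steel spur gear: a disc with teeth round its rim, 44 mm across, 12 mm thick, 130 g; z is its axis. It starts in the rack, leaning with it: z points 30 degrees off vertical towards the rack's front, square out of the slope. Grasp it across its diameter, fingers on its two sides along the row, and lift it out along its axis: stop pins are downhill of it
- gear_b_mid (a point): the same for the other, identical gear. Two steel stop pins at each part in the rack stand 35 degrees either side of straight downhill and rise 8 mm above the part's underside; neighbours are 85 mm apart
- gear_a: the same gear as gear_a_mid; origin at the centre of its underside
- gear_b: the same gear as gear_b_mid; origin at the centre of its underside
- bearing_mid (a point): centre (half-way up) of a smooth ball bearing, 34 mm across, 11 mm thick, which lies in the rack beside the gears and stays there. Which of the rack's three places holds it changes
- rack_seat_mid (a point): top centre of the middle seat of the blue rack (fixed, 260 mm long), 62 mm above the bench. z up, x to the rack's back, y along the row of three seats 85 mm apart. Its face rises 30 degrees to the back; seats are bosses 36 mm across, 18 mm proud of it. A back board square to the slope, 63 mm uphill of the seats and 51 mm higher than them, overhangs: come in leaning 30 degrees along a gear's axis
- tray (a joint): tilt of the tray in rad: 0 level, + left seat down, stops at +-0.13. Aluminium strip 244x66 mm with a seat at each end, on a grey pivot stand; axle across its middle. Weakly sprung to level, damped: level when empty, one gear tips it onto its stop within a second (that seat 12 mm down, the other 12 mm up); 1.5 N on the raised seat levels it. 1 mm unequal distance of the gears tips it 0.004 rad
- seat_left (a point): top centre of the tray's left seat, 90 mm from its middle: an orange boss with black top, 36 mm across, 18 mm above the tray's floor (edges rise 7 mm), so a gear overhangs it by 4 mm all round. z square to the tray, y along the tray, x along the axle. With the tray level its top is 80 mm above the bench; the tray stays level only if both gears sit equally far from the middle
- seat_right (a point): the same for the right seat (-y of the tray)
- stop_watch_mid (a point): bystander: loose round bench timer, 66x58x18 mm, at the back right; point at its centre
- tape_roll_mid (a point): bystander: loose roll of tape lying flat, 86 mm across, 18 mm tall; point at its centre
- bush_sample_mid (a point): bystander: loose turned steel bush with a flange, 34 mm across, 30 mm tall, standing on the bench between tray and rack; point at its centre
Things that resemble listed ones, but are neither listed nor needed, are in the scene too. What is shaped like the gear_b but green, purple or yellow is not meant.

How it is judged (in metres and radians):
On the way:
1. the first gear lies released on one seat and the tray is tipped to that side (((horizontal distance between gear_a_mid and seat_left below 0.01 m and z of gear_a_mid in the frame of seat_left between 0.003 and 0.0095 m and angle between the z axis of gear_a_mid and the z axis of seat_left, either way round below 0.1 rad and contact force between gear_a and the fingers below 0.05 N and value of joint tray above 0.1 rad) or (horizontal distance between gear_a_mid and seat_right below 0.01 m and z of gear_a_mid in the frame of seat_right between 0.003 and 0.0095 m and angle between the z axis of gear_a_mid and the z axis of seat_right, either way round below 0.1 rad and contact force between gear_a and the fingers below 0.05 N and value of joint tray below -0.1 rad) or (horizontal distance between gear_b_mid and seat_left below 0.01 m and z of gear_b_mid in the frame of seat_left between 0.003 and 0.0095 m and angle between the z axis of gear_b_mid and the z axis of seat_left, either way round below 0.1 rad and contact force between gear_b and the fingers below 0.05 N and value of joint tray above 0.1 rad) or (horizontal distance between gear_b_mid and seat_right below 0.01 m and z of gear_b_mid in the frame of seat_right between 0.003 and 0.0095 m and angle between the z axis of gear_b_mid and the z axis of seat_right, either way round below 0.1 rad and contact force between gear_b and the fingers below 0.05 N and value of joint tray below -0.1 rad))), for 0.1 s.
At the end, for the whole second after the job is handed in: One gear lies flat on each seat of the tray, its centre within 10 mm of the seat's centre, released; the tray is still and level within 0.04 rad (2.3 degrees); the bearing is still in the rack (((horizontal distance between gear_a_mid and seat_left below 0.01 m and z of gear_a_mid in the frame of seat_left between 0.003 and 0.0095 m and angle between the z axis of gear_a_mid and the z axis of seat_left, either way round below 0.1 rad and contact force between each of gear_a, gear_b and the fingers below 0.05 N and horizontal distance between gear_b_mid and seat_right below 0.01 m and z of gear_b_mid in the frame of seat_right between 0.003 and 0.0095 m and angle between the z axis of gear_b_mid and the z axis of seat_right, either way round below 0.1 rad) or (horizontal distance between gear_a_mid and seat_right below 0.01 m and z of gear_a_mid in the frame of seat_right between 0.003 and 0.0095 m and angle between the z axis of gear_a_mid and the z axis of seat_right, either way round below 0.1 rad and contact force between each of gear_a, gear_b and the fingers below 0.05 N and horizontal distance between gear_b_mid and seat_left below 0.01 m and z of gear_b_mid in the frame of seat_left between 0.003 and 0.0095 m and angle between the z axis of gear_b_mid and the z axis of seat_left, either way round below 0.1 rad)) and value of joint tray between -0.04 and 0.04 rad and velocity of joint tray between -0.02 and 0.02 rad/s and horizontal distance between bearing_mid and rack_seat_mid below 0.12 m and height (world z) of bearing_mid above 0.045 m); the robot touches nothing.
It fails at once if a gear was dropped (falling free of the fingers at over 0.5 m/s, as from more than 13 mm) ((contact force between gear_a and the fingers below 0.05 N and linear speed of gear_a above 0.5 m/s) or (contact force between gear_b and the fingers below 0.05 N and linear speed of gear_b above 0.5 m/s)).
It fails at once if a gear was pressed hard on the tray (over 40 N) (contact force between any of gear_a, gear_b and stand above 40 N).
It fails at once if the bearing was taken from its place (moved over 30 mm) (distance of bearing_mid from where it was at the start of the episode above 0.03 m).
It fails at once if a bystander (timer, tape roll, bush) was knocked more than 30 mm (distance of any of stop_watch_mid, tape_roll_mid, bush_sample_mid from where it was at the start of the episode above 0.03 m).
It also fails if it takes over 58 s, if anything falls off the work surface, if the arm or the gripper's body presses on something with over 40 N, if the wrist force passes 120 N, or if a joint passes its speed limit or range.

## Working session

There is one attempt and no reset: what is moved stays moved. The work goes in short steps, Python scripts to look and compute and a tool call to move; the robot and the scene stay as the last step left them, time stands still between calls to the robot, and variables do not carry over. Pictures are saved under pics/ and viewed, at most 10 in all, crops included, and the job is handed in when it is done.

Besides the shell and the picture viewer there is one more tool, called after "Request:" by a JSON object that holds its "fn" and its "kwargs". jog_arm: Moves the arm, as the interface text tells. Its arguments: {"type":"object","properties":{"commands":{"type":"array","items":{"type":"array","items":{"type":"array","items":{"type":"number"}}}},"newtons":{"type":"number"}},"required":["commands"]}

```bash
mkdir -p pics; python3 - <<'E'
from station import *
import cv2,numpy as np
for n in("top","side"):
    c=camera(n); cv2.imwrite(f"pics/{n}0.png",c["pixels"][:,:,::-1]); np.savez(f"{n}0.npz",**c)
    print(n,c["fx"],c["cx"],c["cy"],(-c["R"].T@c["t"]).round(3),c["R"].round(3).tolist())
s=get_state();print(s["time_s"],s["position"],s["tool_rot"],s["finger_gap"])
E
```

```text
top 437.2039052726088 319.3635579537998 194.5482177915348 [ 0.498 -0.057  1.004] [[0.02, -1.0, -0.018], [-0.997, -0.019, -0.078], [0.077, 0.019, -0.997]]
side 371.82206835904356 316.6811617135405 200.0303217030231 [0.398 0.298 0.839] [[-0.907, -0.421, 0.001], [-0.372, 0.802, -0.467], [0.196, -0.424, -0.884]]
0.1 [ 0.18684115 -0.596075    0.20490824] [-1.79938767e+02  5.68406270e-03  1.74061598e+01] 0.09401828755153746
```

View pics/top0.png

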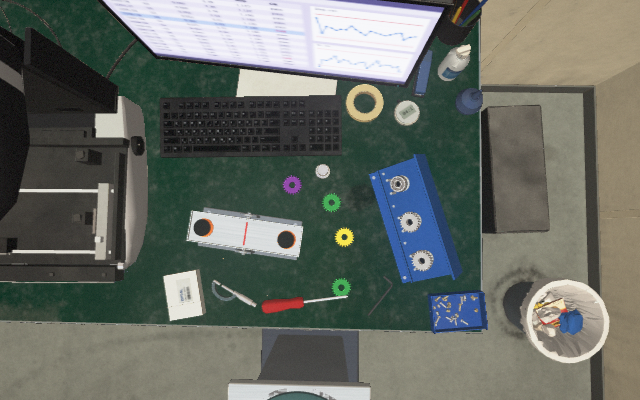

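View pics/side0.png

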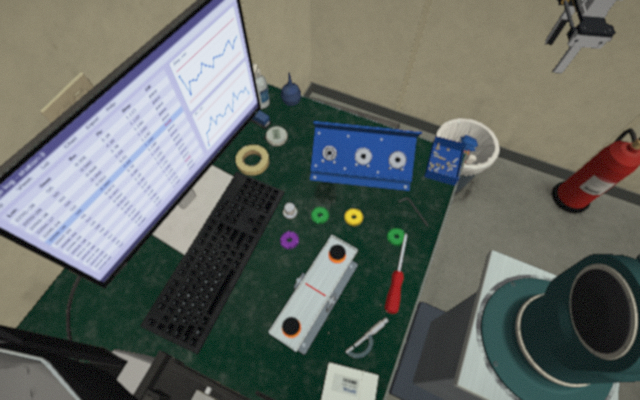

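The top view shows the tray with its black seats at (203,227) and (286,240). The rack is on the right, with the bearing at (400,184) and the two gears at (410,222) and (422,261). The side view shows the bearing at (330,153) and the gears at (364,157) and (398,159). Next I'll turn these into positions.

```bash
cat > h.py <<'E'
import numpy as np,cv2
def ld(f): return dict(np.load(f))
def ray(c,u,v,z):
    d=c["R"].T@np.array([(u-c["cx"])/c["fx"],(v-c["cy"])/c["fy"],1]);o=-c["R"].T@c["t"];return o+d*(z-o[2])/d[2]
def cloud(c):
    v,u=np.mgrid[:400,:640];Z=c["depth"]
    P=np.stack([(u-c["cx"])/c["fx"]*Z,(v-c["cy"])/c["fy"]*Z,Z],-1)
    return (P-c["t"])@c["R"]
E
python3 - <<'E'
from h import *
T,S=ld("top0.npz"),ld("side0.npz")
def blob(c,uv,kind,r=15):
    u,v=uv;w=c["pixels"][v-r:v+r+1,u-r:u+r+1].astype(int)
    hsv=cv2.cvtColor(w.astype(np.uint8),cv2.COLOR_RGB2HSV)
    m=(w.max(2)<70) if kind=="black" else (hsv[...,1]<90)
    if kind=="black": m&=w.max(2)<60
    n,l,st,ce=cv2.connectedComponentsWithStats(m.astype(np.uint8))
    k=1+np.argmax(st[1:,4]);return ce[k]+[u-r,v-r],st[k],l==k
for c,n,pts in((T,"top",dict(sl=(203,227),sr=(286,240),brg=(400,184),gm=(410,222),gn=(422,261))),(S,"side",dict(sl=(291,326),sr=(338,252),brg=(330,153),gm=(364,157),gn=(398,159)))):
    X=cloud(c)
    for k,p in pts.items():
        ce,st,m=blob(c,p,"black" if k[0]=="s" else "w")
        P=X[p[1]-15:p[1]+16,p[0]-15:p[0]+16][m];P=P[np.isfinite(P).all(1)]
        z=.080 if k[0]=="s" else .0724
        print(n,k,ce.round(1),st[2:],"ray",ray(c,*ce,z).round(4),"cloud med",np.median(P,0).round(4))
E
python3 - <<'E'
import cv2,numpy as np
a=cv2.imread("pics/top0.png")[145:290,360:470];b=cv2.imread("pics/side0.png")[110:200,300:430]
cv2.imwrite("pics/c0.png",np.hstack([cv2.resize(x,(int(x.shape[1]*580/x.shape[0]*k),580)) for x,k in((a,1),)]+[cv2.resize(cv2.copyMakeBorder(cv2.resize(b,None,fx=2.6,fy=2.6),0,346,0,0,0),(338,580))]))
E
```

```text
top sl [201.2 227.3] [ 16  16 191] ray [0.4952 0.2093 0.08  ] cloud med [0.4956 0.2096 0.0802]
top sr [285.2 239.6] [ 15  16 184] ray [0.4729 0.0305 0.08  ] cloud med [0.473  0.0307 0.0801]
top brg [398.4 183.6] [ 24  20 298] ray [ 0.5965 -0.2078  0.0724] cloud med [ 0.5975 -0.2084  0.0679]
top gm [409.9 221.5] [ 24  21 365] ray [ 0.5162 -0.2324  0.0724] cloud med [ 0.5171 -0.2329  0.0703]
top gn [421.9 259.8] [ 25  22 387] ray [ 0.4362 -0.258   0.0724] cloud med [ 0.4366 -0.2589  0.0707]
side sl [290.5 325.7] [ 16  16 200] ray [0.4953 0.2086 0.08  ] cloud med [0.4952 0.2087 0.0793]
side sr [337.1 251.8] [ 15  13 147] ray [0.4731 0.0303 0.08  ] cloud med [0.4731 0.0299 0.0795]
side brg [329.2 152.8] [ 15  15 174] ray [ 0.5953 -0.2034  0.0724] cloud med [ 0.5971 -0.2073  0.0668]
side gm [362.8 156.3] [ 17  19 248] ray [ 0.5152 -0.2287  0.0724] cloud med [ 0.5162 -0.2321  0.0685]
side gn [397. 160.] [ 17  19 261] ray [ 0.4346 -0.254   0.0724] cloud med [ 0.4351 -0.2582  0.0685]
```

View pics/c0.png

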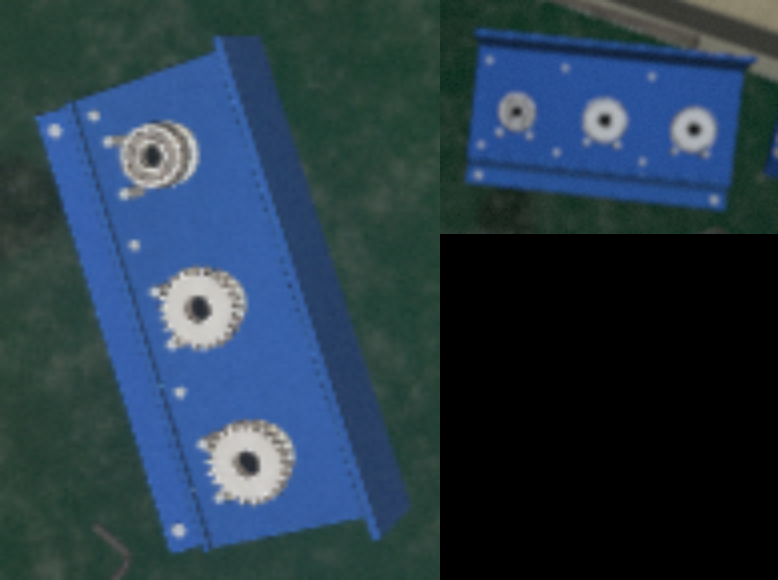

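The crop confirms it: the bearing is at the far end and the two toothed gears are in the middle and near places, with the pins on the +y side, so the rack's front faces +y. Next is a refined fit of the top faces, plus a helper to work out moves.

```bash
cat >> h.py <<'E'
from scipy.spatial.transform import Rotation as Ro
XR=np.array([.3048,-.9525,0]);XR/=np.linalg.norm(XR);YR=np.cross([0,0,1],XR);N=np.array([0,0,1])*np.cos(np.pi/6)-XR*.5
def frame(y,z): return np.stack([np.cross(y,z),y,z],1)
RR=frame(YR,-N)
L,Rr=np.array([.4952,.2090,.080]),np.array([.4730,.0304,.080])
YT=(L-Rr)*[1,1,0];YT/=np.linalg.norm(YT);RT=frame(YT,np.array([0,0,-1.]))
def go(p,R):
    """p: TCP target, R target -> row numbers"""
    from station import get_state
    s=get_state();R0=Ro.from_euler("xyz",s["tool_rot"],degrees=True)
    d=R0.inv().apply(np.array(p)-s["position"])/.025
    w=(R0.inv()*Ro.from_matrix(R)).as_rotvec(degrees=True)/8
    print("row",d.round(2),w.round(2),"|t",s["time_s"],"pos",np.round(s["position"],4),"rpy",np.round(s["tool_rot"],1),"F",np.round(s["wrist_force"],1),"gap",round(s["finger_gap"],4),"gf",np.round(s["gripper_force"],1),"J",np.round(s["joint_positions"],0))
E
python3 - <<'E'
from h import *
g={"gm":[.5165,-.232,.070],"gn":[.436,-.258,.070]}
B=np.stack([YR,np.cross(N,YR),N],1)
for f in("top0","side0"):
    c=ld(f+".npz");X=cloud(c)
    hsv=cv2.cvtColor(c["pixels"],cv2.COLOR_RGB2HSV)
    for k,p in g.items():
        q=(X-p)@B; m=(np.hypot(q[...,0],q[...,1])<.03)&(hsv[...,1]<90)&(hsv[...,2]>100)&(abs(q[...,2])<.012)
        Q=q[m]; h=np.percentile(Q[:,2],70); Q=Q[abs(Q[:,2]-h)<.0025]
        A=np.c_[Q[:,:2],np.ones(len(Q))];pl=np.linalg.lstsq(A,Q[:,2],rcond=None)[0]
        (cx,cy),r=cv2.minEnclosingCircle(Q[:,:2].astype(np.float32))
        box=(Q[:,:2].min(0)+Q[:,:2].max(0))/2
        top=np.array(p)+B@[cx,cy,np.median(Q[:,2])]
        print(f,k,len(Q),"slope",pl.round(3),"r",round(r,4),"box",(box-[cx,cy]).round(4),"topc",top.round(4),"mid",(top-.006*N).round(4),"boxmid",(top-.006*N+B[:,:2]@(box-[cx,cy])).round(4))
mid=np.array([.436,-.258,.068])
go(mid+N*.11,RR)
E
```

```text
top0 gm 222 slope [0.005 0.005 0.003] r 0.0222 box [0.0006 0.0005] topc [ 0.5148 -0.2315  0.0728] mid [ 0.5157 -0.2343  0.0677] boxmid [ 0.5161 -0.2337  0.0674]
top0 gn 222 slope [-0.006 -0.002  0.003] r 0.0223 box [-0.0008 -0.0003] topc [ 0.4351 -0.2561  0.0724] mid [ 0.436  -0.259   0.0673] boxmid [ 0.4353 -0.2595  0.0674]
side0 gm 147 slope [-0.025  0.005  0.003] r 0.0246 box [-0.0019 -0.0013] topc [ 0.5162 -0.227   0.0707] mid [ 0.5171 -0.2298  0.0655] boxmid [ 0.5156 -0.2315  0.0662]
side0 gn 152 slope [-0.006  0.004  0.003] r 0.022 box [-0.0002  0.0001] topc [ 0.4351 -0.2557  0.0721] mid [ 0.436  -0.2586  0.0669] boxmid [ 0.4359 -0.2586  0.0669]
row [ 13.54 -12.12   1.68] [ -2.96  -2.94 -11.01] |t 0.1 pos [ 0.1868 -0.5961  0.2049] rpy [-179.9    0.    17.4] F [-0.3  0.1  0.2] gap 0.094 gf 0.0 J [70. 24. -1. 92.  0. 64. -3.]
```

```bash
python3 - <<'E'
from h import *
go(np.array([.4358,-.2588,.0672])+N*.2+[0,0,.04],RR)
E
```

```text
row [ 13.51 -13.9   -3.01] [ -2.96  -2.94 -11.01] |t 0.1 pos [ 0.1868 -0.5961  0.2049] rpy [-179.9    0.    17.4] F [-0.3  0.1  0.2] gap 0.094 gf 0.0 J [70. 24. -1. 92.  0. 64. -3.]
```

Request:
{"fn": "jog_arm", "kwargs": {"commands": [[[1.7, -1.8, -1.5, -0.3, -0.3, -1.2, 70], [3.4, -3.5, -3, -0.6, -0.6, -2.4, 70], [5, -5.2, -3, -0.9, -0.9, -3.6, 70], [6.8, -7, -3, -1.2, -1.2, -4.8, 70], [8.5, -8.7, -3, -1.6, -1.6, -6, 70]]]}}

```text
time_s: 0.72
position: [0.3204, -0.333, 0.2807]
tool_rot: [173.5, 16.5, 65.2]
wrist_force: [1.4, -0.6, 0.7]
finger_gap: 0.0696
gripper_force: 0.0
```

```bash
python3 - <<'E'
from h import *
go(np.array([.4358,-.2588,.0672])+N*.1,RR)
E
```

```text
row [7.3  1.23 3.29] [-1.33 -1.32 -4.97] |t 0.725 pos [ 0.3204 -0.333   0.2807] rpy [173.5  16.5  65.2] F [ 1.4 -0.6  0.7] gap 0.0696 gf 0.0 J [ 50.  -3. -18. 117.  17.  58.  -0.]
```

Request:
{"fn": "jog_arm", "kwargs": {"commands": [[[2, 0.3, 0, -0.3, -0.3, -1.2, 70], [4, 0.7, 0.5, -0.6, -0.6, -2.4, 70], [5.8, 1, 1.5, -0.9, -0.9, -3.6, 70], [7.3, 1.23, 3, -1.33, -1.32, -4.97, 70], [7.3, 1.23, 3.29, -1.33, -1.32, -4.97, 70]]]}}

```text
time_s: 1.35
position: [0.4201, -0.2108, 0.151]
tool_rot: [-179.8, 29.7, 107.9]
wrist_force: [-0.4, -0.8, 0.7]
finger_gap: 0.07
gripper_force: 0.0
```

```bash
python3 - <<'E'
from h import *
go(np.array([.4358,-.2588,.0672])-N*.015,RR)
E
```

```text
row [-0.1   0.02  4.51] [-0.02 -0.04  0.02] |t 1.35 pos [ 0.4201 -0.2108  0.151 ] rpy [-179.8   29.7  107.9] F [-0.4 -0.8  0.7] gap 0.07 gf 0.0 J [ 35.   8. -33. 130.  50.  44. -17.]
```

Request:
{"fn": "jog_arm", "kwargs": {"commands": [[[-0.05, 0, 1.5, 0, 0, 0, 70], [-0.05, 0, 3, 0, 0, 0, 70], [-0.05, 0, 4, 0, 0, 0, 70], [-0.05, 0, 4.5, 0, 0, 0, 70], [-0.05, 0, 4.5, 0, 0, 0, 70]]]}}

```text
time_s: 1.98
position: [0.4373, -0.2686, 0.0568]
tool_rot: [180.0, 29.8, 107.2]
wrist_force: [-0.3, -0.5, -0.1]
finger_gap: 0.07
gripper_force: 0.0
```

```bash
python3 - <<'E'
from h import *
from station import camera
go(np.array([.4358,-.2588,.0672])-N*.015,RR)
a=camera("side")["pixels"][100:230,300:460,::-1];b=camera("top")["pixels"][170:300,360:520,::-1]
cv2.imwrite("pics/g1.png",cv2.resize(np.vstack([a,b]),None,fx=2.3,fy=2.3,interpolation=2))
E
```

```text
row [0.13 0.06 0.04] [-0.03 -0.02 -0.06] |t 1.975 pos [ 0.4373 -0.2686  0.0568] rpy [180.   29.8 107.2] F [-0.3 -0.5 -0.1] gap 0.07 gf 0.0 J [ 34.  23. -25. 130.  72.  37. -34.]
```

View pics/g1.png

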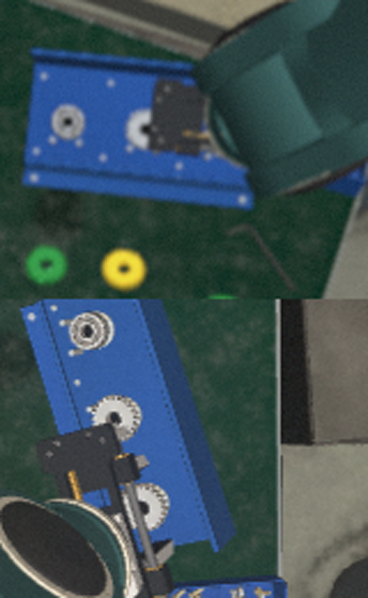

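The fingers straddle the near gear along the row: in the top view the pads sit either side of it at about (140,505) in the crop. I'll close on it.

Request:
{"fn": "jog_arm", "kwargs": {"commands": [[[0.13, 0.06, 0.04, 0, 0, 0, 70], [0.13, 0.06, 0.04, 0, 0, 0, 40], [0.13, 0.06, 0.04, 0, 0, 0, 40], [0.13, 0.06, 0.04, 0, 0, 0, 40], [0.13, 0.06, 0.04, 0, 0, 0, 40]]], "newtons": 25}}

```text
time_s: 2.7
position: [0.4386, -0.2648, 0.0544]
tool_rot: [180.0, 29.8, 107.4]
wrist_force: [-2.2, 0.6, 3.4]
finger_gap: 0.043
gripper_force: 25.0
```

```bash
python3 - <<'E'
from h import *
go(np.array([.4358,-.2588,.0672])+N*.06,RR)
E
```

```text
row [-0.02 -0.04 -2.97] [-0.02 -0.02 -0.04] |t 2.7 pos [ 0.4386 -0.2648  0.0544] rpy [180.   29.8 107.4] F [-2.2  0.6  3.4] gap 0.043 gf 25.0 J [ 33.  23. -25. 130.  73.  37. -35.]
```

Request:
{"fn": "jog_arm", "kwargs": {"commands": [[[0, 0, -0.6, 0, 0, 0, 40], [0, 0, -1.5, 0, 0, 0, 40], [0, 0, -3, 0, 0, 0, 40], [0, 0, -4.5, 0, 0, 0, 40], [0, 0, -5, 0, 0, 0, 40]]]}}

```text
time_s: 3.32
position: [0.4203, -0.2047, 0.1645]
tool_rot: [179.8, 29.9, 107.4]
wrist_force: [0.9, -0.8, -0.4]
finger_gap: 0.0428
gripper_force: 25.0
```

```bash
python3 - <<'E'
from h import *
go(L+[0,0,.06],RT)
E
```

```text
row [13.4   7.82 -6.55] [-2.12  3.33 -7.99] |t 3.325 pos [ 0.4203 -0.2047  0.1645] rpy [179.8  29.9 107.4] F [ 0.9 -0.8 -0.4] gap 0.0428 gf 25.0 J [ 35.   7. -34. 130.  48.  45. -16.]
```

Request:
{"fn": "jog_arm", "kwargs": {"commands": [[[1.8, 1.05, -0.95, -0.29, 0.45, -1.08, 40], [3.6, 2.1, -1.9, -0.57, 0.9, -2.16, 40], [5.4, 3.15, -2.85, -0.86, 1.35, -3.24, 40], [7.2, 4.2, -3.7, -1.15, 1.8, -4.3, 40], [9, 5.25, -4.6, -1.43, 2.24, -5.37, 40]]]}}

```text
time_s: 3.95
position: [0.4696, 0.0762, 0.1508]
tool_rot: [-176.2, 9.3, 152.4]
wrist_force: [0.9, -0.4, -1.4]
finger_gap: 0.0431
gripper_force: 25.0
```

```bash
python3 - <<'E'
from h import *
go(L+[0,0,.03],RT)
E
```

```text
row [1.8  5.26 1.01] [-0.68  1.07 -2.59] |t 3.95 pos [0.4696 0.0762 0.1508] rpy [-176.2    9.3  152.4] F [ 0.9 -0.4 -1.4] gap 0.0431 gf 25.0 J [ 25.  16. -50. 119.  28.  52.  20.]
```

Request:
{"fn": "jog_arm", "kwargs": {"commands": [[[0.6, 1.75, 0, -0.23, 0.36, -0.87, 40], [1.2, 3.5, 0.2, -0.45, 0.7, -1.73, 40], [1.8, 5.26, 0.5, -0.68, 1.07, -2.59, 40], [1.8, 5.26, 0.8, -0.68, 1.07, -2.59, 40], [1.8, 5.26, 0.8, -0.68, 1.07, -2.59, 40]]]}}

```text
time_s: 4.58
position: [0.4946, 0.2074, 0.1142]
tool_rot: [-179.9, -0.0, 172.6]
wrist_force: [-0.3, -0.6, -0.8]
finger_gap: 0.0434
gripper_force: 25.0
```

```bash
python3 - <<'E'
from h import *
from station import camera
go(L+[0,0,-.008],RT)
c=camera("side");t=camera("top");np.savez("side1.npz",**c);np.savez("top1.npz",**t)
a=c["pixels"][220:390,220:440,::-1];b=t["pixels"][145:315,120:340,::-1]
cv2.imwrite("pics/p1.png",cv2.resize(np.vstack([a,b]),None,fx=1.75,fy=1.75,interpolation=2))
E
```

```text
row [-0.01  0.07  1.69] [-0.01 -0.   -0.04] |t 4.575 pos [0.4946 0.2074 0.1142] rpy [-179.9   -0.   172.6] F [-0.3 -0.6 -0.8] gap 0.0434 gf 25.0 J [ 16.  31. -54. 109.  30.  56.  31.]
```

View pics/p1.png

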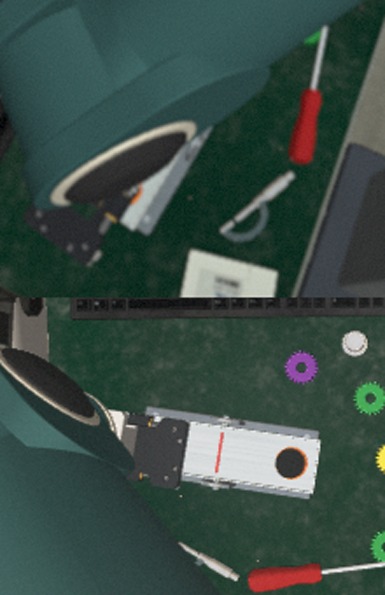

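The gear is hidden under the hand, but the hand is centred over the left seat's end of the tray and the right seat is visible at (291,463) in the crop. I'll lower it in small steps and watch the wrist force.

Request:
{"fn": "jog_arm", "kwargs": {"commands": [[[0, 0.06, 0.6, 0, 0, 0, 40], [0, 0.06, 1.1, 0, 0, 0, 40], [0, 0.06, 1.4, 0, 0, 0, 40], [0, 0.06, 1.55, 0, 0, 0, 40], [0, 0.06, 1.55, 0, 0, 0, 40]]]}}

```text
time_s: 5.3
position: [0.4953, 0.2095, 0.0761]
tool_rot: [-180.0, 0.0, 172.6]
wrist_force: [-0.2, 1.0, -0.5]
finger_gap: 0.043
gripper_force: 25.0
```

```bash
python3 - <<'E'
from h import *
go(L+[0,0,-.009],RT)
E
```

```text
row [ 0.   -0.02  0.2 ] [-0.01  0.01 -0.03] |t 5.3 pos [0.4953 0.2095 0.0761] rpy [-180.     0.   172.6] F [-0.2  1.  -0.5] gap 0.043 gf 25.0 J [ 14.  34. -51. 110.  34.  52.  28.]
```

Request:
{"fn": "jog_arm", "kwargs": {"commands": [[[0, -0.02, 0.1, 0, 0, 0, 40], [0, -0.02, 0.2, 0, 0, 0, 40], [0, -0.02, 0.2, 0, 0, 0, 46], [0, -0.02, 0.2, 0, 0, 0, 54], [0, -0.02, 0.2, 0, 0, 0, 70]]]}}

```text
time_s: 5.92
position: [0.4954, 0.209, 0.0714]
tool_rot: [-180.0, 0.1, 172.6]
wrist_force: [-0.3, -0.3, -0.5]
finger_gap: 0.0607
gripper_force: 0.0
```

Request:
{"fn": "jog_arm", "kwargs": {"commands": [[[0, 0, 0, 0, 0, 0, 74], [0, 0, 0, 0, 0, 0, 76], [0, 0, -1, 0, 0, 0, 76], [0, 0, -2.5, 0, 0, 0, 76], [0, 0, -4, 0, 0, 0, 76]]]}}

```text
time_s: 6.55
position: [0.495, 0.2091, 0.1723]
tool_rot: [-180.0, 0.0, 172.6]
wrist_force: [0.9, -1.0, 0.2]
finger_gap: 0.0759
gripper_force: 0.0
```

```bash
python3 - <<'E'
from h import *
go(np.array([.516,-.2340,.0672])+N*.1,RR)
E
```

```text
row [ -2.25 -15.66   0.75] [ 2.12 -3.33  7.92] |t 6.55 pos [0.495  0.2091 0.1723] rpy [-180.     0.   172.6] F [ 0.9 -1.   0.2] gap 0.0759 gf 0.0 J [ 19.  27. -57. 106.  26.  62.  34.]
```

Request:
{"fn": "jog_arm", "kwargs": {"commands": [[[-0.3, -2.2, -0.2, 0.3, -0.46, 1.1, 70], [-0.6, -4.4, -0.3, 0.6, -0.93, 2.2, 70], [-1, -6.6, -0.3, 0.9, -1.4, 3.3, 70], [-1.3, -8.8, -0.3, 1.18, -1.86, 4.4, 70], [-1.6, -11, -0.2, 1.48, -2.32, 5.5, 70]]]}}

```text
time_s: 7.18
position: [0.4995, -0.0707, 0.1771]
tool_rot: [-176.1, 21.4, 128.5]
wrist_force: [0.5, -0.4, 0.1]
finger_gap: 0.0701
gripper_force: 0.0
```

```bash
python3 - <<'E'
from h import *
from station import camera
go(np.array([.516,-.2340,.0672])+N*.1,RR)
c=camera("side");t=camera("top");np.savez("side2.npz",**c);np.savez("top2.npz",**t)
a=c["pixels"][220:390,220:440,::-1];b=t["pixels"][145:315,160:380,::-1]
cv2.imwrite("pics/p2.png",cv2.resize(np.vstack([a,b]),None,fx=1.75,fy=1.75,interpolation=2))
E
```

```text
row [-3.06 -2.68  2.39] [ 0.64 -0.98  2.38] |t 7.175 pos [ 0.4995 -0.0707  0.1771] rpy [-176.1   21.4  128.5] F [ 0.5 -0.4  0.1] gap 0.0701 gf 0.0 J [ 28.  12. -41. 119.  38.  52.   2.]
```

View pics/p2.png

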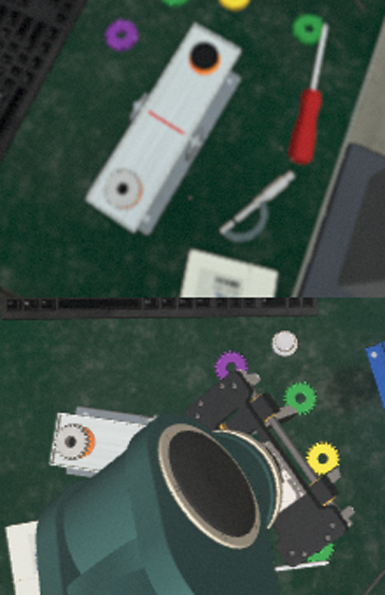

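The first gear lies on the left seat, at (122,188) in the side crop, and the tray is tipped that way. I'll measure how well it is centred.

```bash
cat > m.py <<'E'
from h import *
def gear(f,uv,r=16):
    c=ld(f);X=cloud(c);u,v=uv;s=np.s_[v-r:v+r+1,u-r:u+r+1]
    return X[s].reshape(-1,3),c["pixels"][s].reshape(-1,3)
def fit(P,guess,tilt):
    # frame of the tray tilted by tilt (left down +) ; return top plane circle
    y=YT*np.cos(tilt)-np.array([0,0,1])*np.sin(tilt); x=np.cross(YT,[0,0,1]);n=np.cross(x,y)
    B=np.stack([x,y,n],1);q=(P-guess)@B
    Q=q[(np.hypot(q[:,0],q[:,1])<.027)&(abs(q[:,2])<.004)]
    h=np.median(Q[:,2]);Q=Q[abs(Q[:,2]-h)<.0025];(cx,cy),r=cv2.minEnclosingCircle(Q[:,:2].astype(np.float32))
    pl=np.linalg.lstsq(np.c_[Q[:,:2],np.ones(len(Q))],Q[:,2],rcond=None)[0]
    box=(Q[:,:2].min(0)+Q[:,:2].max(0))/2
    print("off x,y,h",np.round([cx,cy,h],4),"box",box.round(4),"r",round(r,4),"slope",pl[:2].round(3),len(Q))
E
python3 - <<'E'
from m import *
x=np.cross(YT,[0,0,1]);M=(L+Rr)/2
for hp in(.03,.045):   # axle height guess
    t=.13;y=YT*np.cos(t)-np.array([0,0,1])*np.sin(t);n=np.cross(x,y)
    g=M*[1,1,0]+[0,0,hp]+y*.090+n*(.080-hp+.012)
    print("guess",g.round(4))
    for f,uv in(("side2.npz",(290,327)),("top2.npz",(201,228))):
        P,_=gear(f,uv);fit(P,g,t)
    # right seat centre
    print("right seat",(M*[1,1,0]+[0,0,hp]-y*.090+n*(.080-hp)).round(4))
c=ld("side2.npz");X=cloud(c);v,u=np.mgrid[235:270,320:350]
m=c["pixels"][235:270,320:350].max(2)<60;print("right seat meas",np.median(X[235:270,320:350][m],0).round(4))
E
```

```text
guess [0.4961 0.2162 0.0798]
off x,y,h [ 0.0001 -0.0033 -0.0007] box [ 0.0002 -0.0033] r 0.022 slope [ 0.001 -0.005] 293
off x,y,h [ 0.0007 -0.0045 -0.0003] box [ 0.0003 -0.0049] r 0.0219 slope [0.009 0.008] 225
right seat [0.4739 0.0376 0.0912]
guess [0.4959 0.2143 0.0799]
off x,y,h [ 0.0001 -0.0013 -0.0006] box [ 0.0002 -0.0013] r 0.022 slope [ 0.001 -0.005] 293
off x,y,h [ 0.0007 -0.0026 -0.0002] box [ 0.0003 -0.003 ] r 0.0219 slope [0.009 0.008] 225
right seat [0.4737 0.0356 0.0914]
right seat meas [0.476  0.0291 0.0899]
```

The first gear is within about 3 mm of centre and lies flush with the tipped seat. Now the middle gear.

Request:
{"fn": "jog_arm", "kwargs": {"commands": [[[-1, -1, 0.8, 0.2, -0.33, 0.8, 70], [-2, -2, 1.6, 0.43, -0.65, 1.6, 70], [-3.06, -2.68, 2.39, 0.64, -0.98, 2.38, 70], [-3.06, -2.68, 2.39, 0.64, -0.98, 2.38, 70], [-3.06, -2.68, 2.39, 0.64, -0.98, 2.38, 70]]]}}

```text
time_s: 7.9
position: [0.5018, -0.1831, 0.153]
tool_rot: [-179.9, 29.7, 108.2]
wrist_force: [0.1, 0.9, -0.1]
finger_gap: 0.0698
gripper_force: 0.0
```

```bash
python3 - <<'E'
from h import *
go(np.array([.516,-.2340,.0672])-N*.015,RR)
E
```

```text
row [-0.13 -0.09  4.63] [ 0.01 -0.03  0.05] |t 7.9 pos [ 0.5018 -0.1831  0.153 ] rpy [-179.9   29.7  108.2] F [ 0.1  0.9 -0.1] gap 0.0698 gf 0.0 J [ 28.  16. -32. 121.  52.  50. -21.]
```

Request:
{"fn": "jog_arm", "kwargs": {"commands": [[[-0.1, -0.08, 1.5, 0, 0, 0, 70], [-0.1, -0.08, 3, 0, 0, 0, 70], [-0.1, -0.08, 4, 0, 0, 0, 70], [-0.1, -0.08, 4.6, 0, 0, 0, 70], [-0.1, -0.08, 4.6, 0, 0, 0, 70]]]}}

```text
time_s: 8.52
position: [0.5178, -0.241, 0.0542]
tool_rot: [-179.8, 29.8, 108.1]
wrist_force: [0.3, 0.5, -0.6]
finger_gap: 0.0698
gripper_force: 0.0
```

```bash
python3 - <<'E'
from h import *
go(np.array([.516,-.2340,.0672])-N*.015,RR)
E
```

```text
row [-0.01  0.02  0.  ] [ 0.   -0.03  0.04] |t 8.525 pos [ 0.5178 -0.241   0.0542] rpy [-179.8   29.8  108.1] F [ 0.3  0.5 -0.6] gap 0.0698 gf 0.0 J [ 27.  28. -25. 121.  68.  42. -31.]
```

Request:
{"fn": "jog_arm", "kwargs": {"commands": [[[0, 0.02, 0, 0, 0, 0, 40], [0, 0.02, 0, 0, 0, 0, 40], [0, 0.02, 0, 0, 0, 0, 40], [0, 0.02, 0, 0, 0, 0, 40]]], "newtons": 25}}

```text
time_s: 9.02
position: [0.5185, -0.2411, 0.0549]
tool_rot: [-179.9, 29.8, 108.1]
wrist_force: [-3.0, 3.6, 7.1]
finger_gap: 0.0432
gripper_force: 25.0
```

Request:
{"fn": "jog_arm", "kwargs": {"commands": [[[0, 0, -0.6, 0, 0, 0, 40], [0, 0, -1.5, 0, 0, 0, 40], [0, 0, -3, 0, 0, 0, 40], [0, 0, -4.5, 0, 0, 0, 40], [0, 0, -5, 0, 0, 0, 40]]]}}

```text
time_s: 9.65
position: [0.4997, -0.1809, 0.1651]
tool_rot: [180.0, 29.9, 108.1]
wrist_force: [0.5, 0.0, -1.5]
finger_gap: 0.0432
gripper_force: 25.0
```

```bash
python3 - <<'E'
from h import *
go(Rr+[0,0,.045],RT)
E
```

```text
row [ 8.05  1.61 -2.78] [-2.11  3.33 -7.91] |t 9.65 pos [ 0.4997 -0.1809  0.1651] rpy [180.   29.9 108.1] F [ 0.5  0.  -1.5] gap 0.0432 gf 25.0 J [ 28.  15. -33. 120.  50.  51. -19.]
```

Request:
{"fn": "jog_arm", "kwargs": {"commands": [[[1.2, 0.25, -0.9, -0.29, 0.45, -1.08, 40], [2.4, 0.5, -1.4, -0.57, 0.9, -2.16, 40], [3.6, 0.7, -1.8, -0.86, 1.35, -3.24, 40], [4.8, 1, -2.2, -1.15, 1.8, -4.3, 40], [6, 1.2, -2.6, -1.43, 2.24, -5.37, 40]]]}}

```text
time_s: 10.28
position: [0.477, -0.0177, 0.1443]
tool_rot: [-176.1, 9.2, 153.0]
wrist_force: [0.5, -0.7, -2.1]
finger_gap: 0.043
gripper_force: 25.0
```

```bash
python3 - <<'E'
from h import *
go(Rr+[0,0,.03],RT)
E
```

```text
row [1.22 1.72 1.08] [-0.68  1.05 -2.52] |t 10.275 pos [ 0.477  -0.0177  0.1443] rpy [-176.1    9.2  153. ] F [ 0.5 -0.7 -2.1] gap 0.043 gf 25.0 J [ 35.  15. -47. 120.  27.  48.  34.]
```

Request:
{"fn": "jog_arm", "kwargs": {"commands": [[[0.4, 0.57, 0, -0.23, 0.36, -0.87, 40], [0.8, 1.15, 0.1, -0.45, 0.7, -1.73, 40], [1.22, 1.72, 0.5, -0.68, 1.05, -2.52, 40], [1.22, 1.72, 0.9, -0.68, 1.05, -2.52, 40], [1.22, 1.72, 0.9, -0.68, 1.05, -2.52, 40]]]}}

```text
time_s: 10.9
position: [0.4727, 0.0297, 0.1138]
tool_rot: [-179.9, 0.1, 172.5]
wrist_force: [-0.1, -0.2, -1.5]
finger_gap: 0.0433
gripper_force: 25.0
```

```bash
python3 - <<'E'
from h import *
go(Rr+[0,0,-.009],RT)
E
```

```text
row [-0.01  0.03  1.71] [-0.02  0.01 -0.05] |t 10.9 pos [0.4727 0.0297 0.1138] rpy [-1.799e+02  1.000e-01  1.725e+02] F [-0.1 -0.2 -1.5] gap 0.0433 gf 25.0 J [ 37.  23. -52. 117.  24.  51.  54.]
```

Request:
{"fn": "jog_arm", "kwargs": {"commands": [[[0, 0.03, 0.5, 0, 0, 0, 40], [0, 0.03, 0.9, 0, 0, 0, 40], [0, 0.03, 1.1, 0, 0, 0, 40], [0, 0.03, 1.2, 0, 0, 0, 40], [0, 0.03, 1.3, 0, 0, 0, 40]]]}}

```text
time_s: 11.52
position: [0.4735, 0.0309, 0.0821]
tool_rot: [-179.9, 0.1, 172.7]
wrist_force: [-0.4, -0.9, 0.3]
finger_gap: 0.0431
gripper_force: 25.0
```

Request:
{"fn": "jog_arm", "kwargs": {"commands": [[[0, 0, 0.1, 0, 0, 0, 40], [0, 0, 0.2, 0, 0, 0, 40], [0, 0, 0.3, 0, 0, 0, 40], [0, 0, 0.4, 0, 0, 0, 40], [0, 0, 0.4, 0, 0, 0, 40]]]}}

```text
time_s: 12.15
position: [0.4734, 0.031, 0.072]
tool_rot: [-179.9, 0.1, 172.7]
wrist_force: [-0.5, -0.4, 0.5]
finger_gap: 0.0433
gripper_force: 25.0
```

```bash
python3 - <<'E'
from m import *
from station import camera
go(Rr+[0,0,-.009],RT)
t=camera("side");np.savez("side3.npz",**t)
P,_=gear("side3.npz",(290,326));fit(P,L+[0,0,.012],0)
cv2.imwrite("pics/p3.png",cv2.resize(t["pixels"][200:390,220:440,::-1],None,fx=2.5,fy=2.5,interpolation=2))
E
```

```text
row [ 0.01 -0.03  0.04] [-0.01  0.01 -0.03] |t 12.15 pos [0.4734 0.031  0.072 ] rpy [-1.799e+02  1.000e-01  1.727e+02] F [-0.5 -0.4  0.5] gap 0.0433 gf 25.0 J [ 33.  27. -49. 119.  29.  46.  50.]
off x,y,h [-0.0004 -0.0001 -0.0013] box [-0.0005  0.0002] r 0.022 slope [-0.01  -0.011] 306
```

View pics/p3.png

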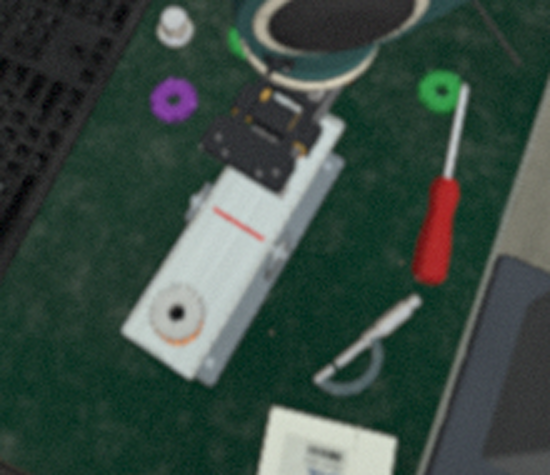

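The tray is nearly level with the second gear pressed on the right seat. The left gear, at (177,312) in the crop, sits within 1 mm of its seat's centre. I'll go down the last millimetre and release slowly.

Request:
{"fn": "jog_arm", "kwargs": {"commands": [[[0, -0.02, 0.04, 0, 0, 0, 40], [0, -0.02, 0.05, 0, 0, 0, 40], [0, -0.02, 0.05, 0, 0, 0, 46], [0, -0.02, 0.05, 0, 0, 0, 54], [0, -0.02, 0.05, 0, 0, 0, 70]]]}}

```text
time_s: 12.82
position: [0.4734, 0.0304, 0.0709]
tool_rot: [-179.9, 0.1, 172.7]
wrist_force: [0.1, 0.1, 0.6]
finger_gap: 0.0607
gripper_force: 0.0
```

Request:
{"fn": "jog_arm", "kwargs": {"commands": [[[0, 0, 0, 0, 0, 0, 76], [0, 0, 0, 0, 0, 0, 76], [0, 0, -0.6, 0, 0, 0, 76], [0, 0, -2, 0, 0, 0, 76], [0, 0, -4, 0, 0, 0, 76]]]}}

```text
time_s: 13.45
position: [0.4726, 0.031, 0.1723]
tool_rot: [-179.9, 0.0, 172.7]
wrist_force: [0.8, -0.7, -0.5]
finger_gap: 0.0759
gripper_force: 0.0
```

Request:
{"fn": "jog_arm", "kwargs": {"commands": [[[0, -2, -4, 0, 0, 0, 76], [0, -4, -4, 0, 0, 0, 76], [0, -6, -4, 0, 0, 0, 76], [0, -8, -4, 0, 0, 0, 76], [0, -8, -4, 0, 0, 0, 76]]]}}

```text
time_s: 14.08
position: [0.4466, -0.1712, 0.2719]
tool_rot: [-179.9, 0.1, 172.4]
wrist_force: [0.1, 0.7, 0.1]
finger_gap: 0.076
gripper_force: 0.0
```

```bash
python3 - <<'E'
from m import *
from station import camera
go(Rr,RT)
for f in("side4","top4"):
    t=camera(f[:-1]);np.savez(f+".npz",**t)
    for n,uv,g in(("L",(290,326) if f[0]=="s" else (201,227),L),("R",(337,252) if f[0]=="s" else (285,240),Rr)):
        print(f,n);P,_=gear(f+".npz",uv)
        try: fit(P,g+[0,0,.012],0)
        except Exception as e: print(e)
cv2.imwrite("pics/p4.png",cv2.resize(ld("side4.npz")["pixels"][100:390,200:440,::-1],None,fx=2,fy=2,interpolation=2))
E
```

```text
row [0.04 8.15 7.66] [-0.01  0.01 -0.07] |t 14.075 pos [ 0.4466 -0.1712  0.2719] rpy [-1.799e+02  1.000e-01  1.724e+02] F [0.1 0.7 0.1] gap 0.076 gf 0.0 J [ 66.  10. -54. 107.   8.  68.  92.]
side4 L
off x,y,h [-0.0001 -0.0008 -0.0001] box [ 0.0001 -0.0007] r 0.0219 slope [0.004 0.002] 302
side4 R
off x,y,h [-0.0014  0.0007 -0.0013] box [-0.0011  0.0003] r 0.0228 slope [-0.002 -0.006] 239
top4 L
off x,y,h [-0.0001 -0.0015  0.0005] box [ 0.0003 -0.0006] r 0.0224 slope [ 0.    -0.007] 225
top4 R
off x,y,h [-0.0015 -0.0007 -0.0006] box [-0.0006 -0.0007] r 0.0221 slope [-0.011  0.003] 233
```

View pics/p4.png

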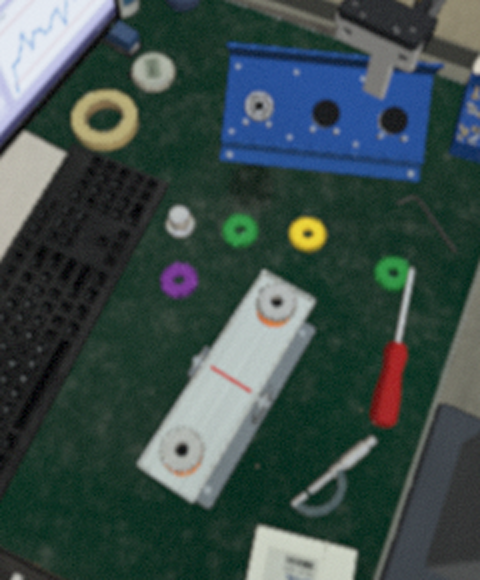

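Both gears lie centred on their seats, at (182,449) and (277,302) in the crop. The tray is level, the bearing is still in the rack at (259,105), and the bystanders haven't moved. I'll let it settle for a moment, then sign off.

Request:
{"fn": "jog_arm", "kwargs": {"commands": [[[0, 0, 0, 0, 0, 0, 76], [0, 0, 0, 0, 0, 0, 76], [0, 0, 0, 0, 0, 0, 76], [0, 0, 0, 0, 0, 0, 76], [0, 0, 0, 0, 0, 0, 76]]]}}

```text
time_s: 14.8
position: [0.4476, -0.1675, 0.2712]
tool_rot: [-179.9, 0.1, 172.7]
wrist_force: [0.4, -0.4, 0.1]
finger_gap: 0.0759
gripper_force: 0.0
```

Request:
{"fn": "jog_arm", "kwargs": {"commands": [[[0, 0, 0, 0, 0, 0, 76], [0, 0, 0, 0, 0, 0, 76], [0, 0, 0, 0, 0, 0, 76], [0, 0, 0, 0, 0, 0, 76], [0, 0, 0, 0, 0, 0, 76]]]}}

```text
time_s: 15.42
position: [0.4476, -0.1676, 0.2712]
tool_rot: [-179.9, 0.1, 172.7]
wrist_force: [0.6, 0.4, -0.2]
finger_gap: 0.0761
gripper_force: 0.0
```

```bash
python3 - <<'E'
from m import *
from station import camera,workorder
np.savez("side5.npz",**camera("side"))
for uv,g in(((290,326),L),((337,252),Rr)): fit(gear("side5.npz",uv)[0],g+[0,0,.012],0)
print(workorder.sign_off())
E
```

```text
off x,y,h [-0.0005 -0.0007 -0.0001] box [-0.0005 -0.0008] r 0.0224 slope [-0.002  0.006] 300
off x,y,h [-0.0013  0.0006 -0.001 ] box [-0.0014  0.0007] r 0.0221 slope [-0.004  0.012] 241
the job is handed in; nothing more can be done
None
```

The job is handed in at about 15.5 s of robot time, with both gears released within about 2 mm of their seat centres, the tray measuring level, and the bearing still in the rack; sign-off returned no verdict.

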